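# Cock the rivet knocker

## Task

Cock the rivet knocker on the bench: draw its sprung striker back by the wooden handle, past the hook of the hair-trigger catch until you feel the buffer, then ease it forward onto the hook slowly and let go only when the hook has it, so that it stays cocked. Do not drive the buffer in hard, never let the striker jump forward, and leave the other things on the bench alone.

Things in the scene. Friction and masses are not known exactly. Their poses are not given: they have to be found in the camera images.
- knocker: the knocker's dark wooden base board, 180 x 240 x 15 mm, fixed to the bench. Origin at the centre of its underside; z up, x away from the robot at yaw 0, y to the left. At the left (+y) a short steel post, against which the striker rests when fired; at the right (-y) the steel catch block with hook and buffer. All on it but the handle is below 62 mm over the bench
- pivot (a point): on the striker's vertical hinge axis, 50 mm over the bench, 60 mm in +x of the board's centre. z up
- striker_handle (a point): in the upright round wooden handle, 18 mm diameter, z = 56 to 108 mm over the bench (this point at 85 mm), at the free end of the striker (a steel bar 12 x 12 mm), 130 mm from the hinge axis. x points from the axis to the handle, y the way it is drawn, z up. Fingertips above z = 62 mm clear all but the handle
- striker (a joint): angle of the striker (rad): 0 fired, against the post; grows as the handle is drawn to the catch block (counter-clockwise from above, the handle goes from left to right for the robot). A spring pulls it back, about 4 N at the handle when fired, 6 N when cocked. Cocked it reads 1.05 to 1.35, unknown beforehand: the block is clamped anywhere on an arc round the hinge
- catch_middle (a point): middle of the range (14 mm to either side, not the true place) where the pin under the bar, 95 mm from the hinge, gets hooked. The hook, a weakly sprung lever, yields outward as the pin passes (up to 4 N more at the handle, from 20 mm before hooking), then snaps in with a dip in force. Let go beyond the hook, the striker jumps and can knock it open; so can a forward push of over 2 N
- buffer_middle (a point): middle of the range (likewise) of the rubber-nosed sprung buffer that meets the pin 3.5 mm past hooking (5 mm at the handle). The draw then stiffens by 1.5 to 2 N per mm at the handle; over 16 N on the buffer (5 mm at the handle past touching, 11 N over the spring's 6 N) is too hard. Then ease the handle forward, under 30 mm/s, till its 6 N pull on the hand fades: the hook has it
- edge_tool: bystander: wood-handled edge tool, 15 x 108 x 15 mm, lying in front of the board; origin at the centre of its underside
- beeswax: bystander: round beeswax puck, 39 mm across, 13 mm high, in front of the board at the right
- clip_0: bystander: small black spring clip, 24 x 19 x 28 mm, in front of the board at the left
- spool_navy: bystander: reel of dark thread, 32 mm across, 42 mm high, behind the board at the left
- mallet: bystander: maul with a white head, 208 mm long, 49 mm thick, lying to the right of the board
- iron_6: bystander: six-toothed pricking iron, 96 mm long, lying right of the board, farther back
- leather_scrap: bystander: black offcut, 60 x 82 x 8 mm, on the mat at the right

How it is judged:
On the way, in this order (a step that is already met when the one before it is completed fails the run):
1. the striker has been drawn more than half way back (value of joint striker above 0.65 rad), for 0.1 s.
2. the striker has been drawn back to the catch (value of joint striker above 1.02 rad), for 0.3 s.
At the end, for the whole second after the job is handed in: the striker stands still on the catch, drawn back by more than 1.02 rad, with nothing else holding it (value of joint striker above 1.02 rad and velocity of joint striker between -0.05 and 0.05 rad/s); the robot touches nothing.
It fails at once if the striker goes forward faster than 0.4 rad/s (52 mm/s at the handle) (velocity of joint striker below -0.4 rad/s).
It fails at once if the buffer is driven in with more than 16 N (contact force between striker_c0 and buffer_c0 above 16 N).
It fails at once if a bystander is shifted by more than 20 mm (distance of any of edge_tool, beeswax, clip_0, spool_navy, mallet, iron_6, leather_scrap from where it was at the start of the episode above 0.02 m).
It also fails if it takes over 61 s, if anything falls off the work surface, if the arm or the gripper's body presses on something with over 40 N, if the wrist force passes 120 N, or if a joint passes its speed limit or range.

## Robot

A 6-joint arm with a two-finger parallel gripper is mounted at the origin on a cart in front of the work surface, level with it; the furniture and walls round the work are solid. World frame = base frame: x ahead of the robot, y to its left, z up, the work surface at z = 0. Lengths are in m, angles in rad, forces in N, time in s.
With the tool pointing down it reaches from about 0.35 to 0.725 m from the base axis. Payload 4.3 kg.
Tool frame: the origin (TCP) lies at the very end of the fingers, on their centre line; the grasp point (between the pads) lies 19 mm behind it (ctrl.tcp_to_grasp is the y of the grasp point in the tool frame, in m); y points along the fingers, x is the direction in which the jaws open and shut, and the axes are right-handed (so a half turn about y gives the same grasp; the last joint's range is limited). The gripper opens to 85 mm and grips with 20 to 120 N. Pads are 22 mm wide; open, the fingers measure 114 mm over their backs; the gripper's body (76 mm by 85 mm) begins 54 mm behind the grasp point. The pads swing forward as they close: fully open they stand 13 mm farther back than shut.
Start: joints at [-0.11, 0.377, 0.081, 1.274, 0, 1.46], TCP at [0.575, 0, 0.195] pointing down, gripper open.
Joint ranges: [-2.72, 2.72], [-0.84, 1.66], [-1.02, 1.22], [-1.77, 2.12], [-1.37, 1.28], [-3.14, 3.14]. Speed limits (rad/s): [2.57, 2.57, 3.14, 3.14, 3.14, 3.14].

## Interface

Orientations are given as a rotation vector (axis times angle).
In Python, from cell import ctrl gives the robot as it stands.
- The arm moves only by the shell command python3 -m pendant 'ROWS'. ROWS is JSON, a list of rows, each an object of numbers: "ax", "ay", "az": the turn, a rotation vector about the tool's x, y, z in rad; "tx", "ty", "tz": the shift along the tool's x, y, z in mm; "jaw": the finger opening in mm, from 0 to 85.4. A call has exactly 10 rows; each row is the pose to reach, as a shift and turn from the pose commanded when the call began, along the tool's axes at that moment; what a row does not reach only later rows make up. A row lasts 1/10 s, in which the tool goes at most 50 mm and 8.59 degrees, less where a joint would pass 70% of its speed; a pose out of reach is approached as far as the arm can. A call with a gripper value outside its range is refused whole. The fingers move at their own pace and stop on an object; the grip force is fixed at half the most. Time passes only in rows, so rows that repeat a pose let the fingers close, or fill a call up. It gives the time, the measured TCP pose, the force and the opening at its end, in the units of the state.
- ctrl.get_obs(): the state, without advancing time (a new reading comes with each control period).
- ctrl.read_camera(name): name is "scene" or "side" or "wrist"; returns a dict with "color" (400x640x3 uint8, blue, green, red), "z_map" (400x640 float32, m along the optical axis (not along the pixel's ray), 0 where there is no reading), "mtx" (3x3 intrinsics, pixels), "cam_to_world" (4x4, takes a point from camera to world coordinates). Camera axes: x right, y down, z forward; pixel columns grow to the right and rows downward; lengths in m; the calibration is good to about 2 mm. A picture is of the moment at which its call begins.
- ctrl.close_job(): hands the job in, once; it reports no verdict.
The state is a dict: "time": time; "q": joint angles; "qd": joint speeds; "joint_efforts": joint torques, N m; "ee_pos": TCP position; "tool_rot": TCP orientation; "wrist_force": force on the tool from outside, world axes, zero at the start; "ft_torque": the same for the moment, N m; "grip_width": finger opening in m.
Only numpy, scipy, OpenCV 4.12 (cv2) and the standard library are available. Lean on these libraries where they do the work, as an engineer would, in place of code of your own. Each camera call takes 0.05 s, during which the arm holds its last target.

## Working session

There is one attempt and no reset: what is moved stays moved. The work goes in short steps, Python scripts to look and compute and a shell command to move; the robot and the scene stay as the last step left them, time stands still between calls to the robot, and variables do not carry over. Pictures are saved under pics/ and viewed, and the job is handed in when it is done.

```bash
ls; mkdir -p pics; python3 - <<'E'
from cell import ctrl
import cv2
o=ctrl.get_obs()
print({k:o[k] for k in ('time','ee_pos','tool_rot','wrist_force','grip_width')}, ctrl.tcp_to_grasp)
for n in ("scene","side","wrist"):
    c=ctrl.read_camera(n); cv2.imwrite(f"pics/{n}0.png",c["color"])
    print(n,c["mtx"].tolist(),c["cam_to_world"].round(4).tolist())
    import numpy as np; np.savez(f"{n}0.npz",**c)
E
```

```text
pics
{'time': 0.0, 'ee_pos': array([5.74259433e-01, 9.99765520e-05, 1.94244133e-01]), 'tool_rot': array([-1.57056597,  0.00161997,  0.0016308 ]), 'wrist_force': array([ 0.76635855, -0.67563311, -0.49827702]), 'grip_width': 0.08551729531942841} -0.0187
scene [[376.8679344893765, 0.0, 318.19408629451976], [0.0, 376.8679344893765, 198.20136515042262], [0.0, 0.0, 1.0]] [[0.4704, -0.499, 0.7279, -0.1208], [-0.8825, -0.2676, 0.3868, -0.4385], [0.0018, -0.8242, -0.5662, 0.5696], [0.0, 0.0, 0.0, 1.0]]
side [[373.28015756954835, 0.0, 314.8696208272515], [0.0, 373.28015756954835, 196.12217979745176], [0.0, 0.0, 1.0]] [[-0.9934, -0.0627, 0.0964, 0.4226], [-0.1139, 0.6546, -0.7473, 0.6099], [-0.0162, -0.7533, -0.6574, 0.7193], [0.0, 0.0, 0.0, 1.0]]
wrist [[278.5399328892325, 0.0, 322.0914913648306], [0.0, 278.5399328892325, 200.53128671123676], [0.0, 0.0, 1.0]] [[1.0, -0.0006, -0.0011, 0.5742], [-0.0009, -0.9538, -0.3004, 0.0765], [-0.0009, 0.3004, -0.9538, 0.3735], [0.0, 0.0, 0.0, 1.0]]
```

View pics/scene0.png

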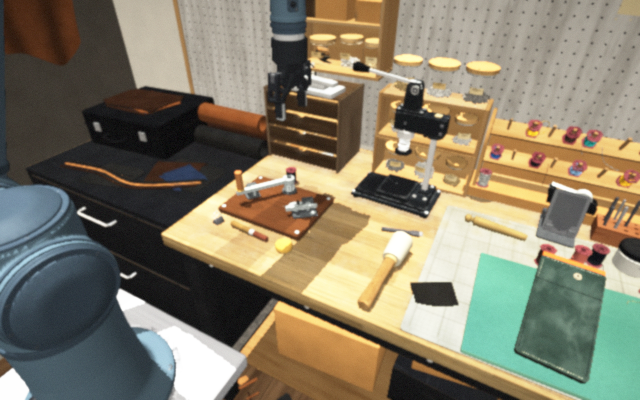

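View pics/side0.png

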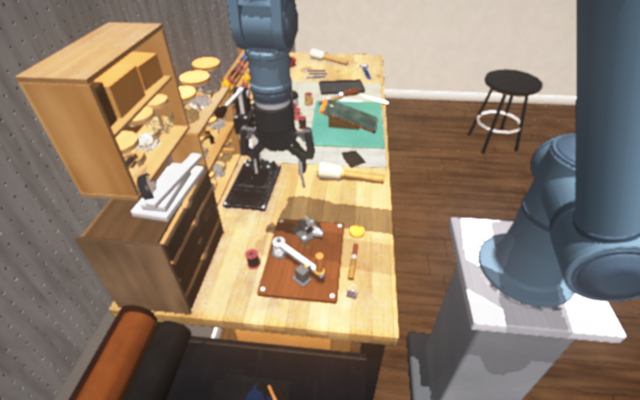

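View pics/wrist0.png

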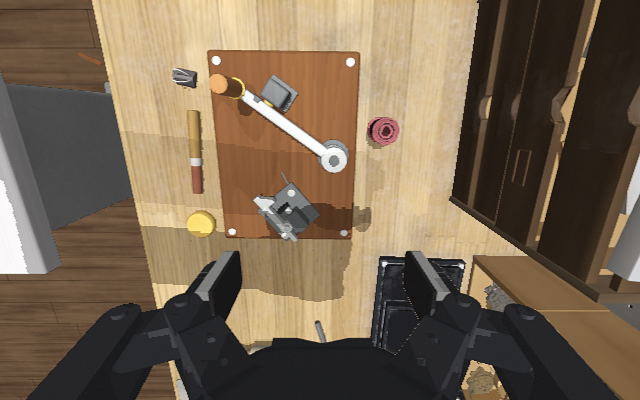

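The wrist view shows the whole knocker. The handle top is at about (219,84), the hinge disc at (334,157), and the board corners at (208,51), (358,52), (352,238) and (225,238). The catch block is at about (288,208).

```bash
cat > h.py <<'E'
import numpy as np, cv2
def load(n): 
    d=np.load(n); return {k:d[k] for k in d.files}
def ray(c,u,v,z):
    K=c["mtx"];T=c["cam_to_world"]
    d=T[:3,:3]@np.array([(u-K[0,2])/K[0,0],(v-K[1,2])/K[1,1],1]); o=T[:3,3]
    return o+d*(z-o[2])/d[2]
def cloud(c):
    K=c["mtx"];T=c["cam_to_world"];z=c["z_map"]
    v,u=np.mgrid[:z.shape[0],:z.shape[1]]
    P=np.stack([(u-K[0,2])/K[0,0]*z,(v-K[1,2])/K[1,1]*z,z],-1)
    return P@T[:3,:3].T+T[:3,3]
E
python3 - <<'E'
from h import *
c=load("wrist0.npz"); P=cloud(c); np.set_printoptions(precision=4,suppress=True)
for n,(u,v) in dict(handle=(219,84),hinge=(334,157),bar=(285,125),post=(280,90),block=(305,208),board=(300,190),bench=(160,250)).items():
    print(n,P[v,u],c["color"][v,u])
hsv=cv2.cvtColor(c["color"],cv2.COLOR_BGR2HSV)
for n in [(216,61),(350,62),(345,232),(232,233)]: print("stud",ray(c,*n,0.016))
# handle: points with z 0.07..0.112 in region
m=np.zeros(P.shape[:2],bool); m[60:110,195:255]=1
t=m&(P[...,2]>.100)&(P[...,2]<.115)
v,u=np.nonzero(t);print("handle top px",u.mean(),v.mean(),len(u),P[t].mean(0),P[t].min(0),P[t].max(0)); print(ray(c,u.mean(),v.mean(),.108))
g=cv2.cvtColor(c["color"],cv2.COLOR_BGR2GRAY)[130:190,300:370]
mm=np.zeros(P.shape[:2],bool); mm[135:180,310:360]=1
t=mm&(P[...,2]>.045)
v,u=np.nonzero(t);print("hinge",u.mean(),v.mean(),len(u),P[t].mean(0),np.percentile(P[t],[5,95],axis=0))
crop=c["color"][30:250,160:400]; cv2.imwrite("pics/crop.png",cv2.resize(crop,None,fx=2.7,fy=2.7,interpolation=cv2.INTER_CUBIC))
E
```

```text
handle [0.4831 0.1008 0.1084] [118 182 240]
hinge [0.5872 0.0294 0.0623] [139 139 136]
bar [0.5331 0.0637 0.0562] [250 253 252]
post [0.5284 0.1001 0.0498] [160 158 155]
block [ 0.551  -0.0447  0.022 ] [81 80 77]
board [ 0.5444 -0.0217  0.015 ] [ 53  85 129]
bench [ 0.3329 -0.1178  0.001 ] [104 143 167]
stud [0.4506 0.134  0.016 ]
stud [0.6064 0.1328 0.016 ]
stud [ 0.6057 -0.0822  0.016 ]
stud [ 0.4479 -0.0836  0.016 ]
handle top px 219.66847826086956 83.75815217391305 368 [0.4834 0.1011 0.1073] [0.4742 0.0926 0.1001] [0.4912 0.1103 0.1099]
[0.4836 0.101  0.108 ]
hinge 329.36339165545087 155.6043068640646 743 [0.5819 0.031  0.0625] [[0.5626 0.0149 0.0548]
 [0.5985 0.0468 0.0629]]
```

View pics/crop.png

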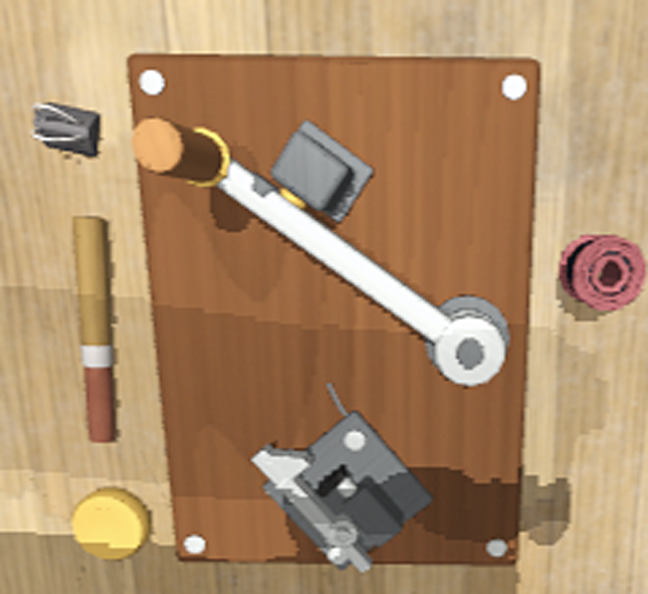

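```bash
python3 -c "
from h import *
c=load('wrist0.npz');print(ray(c,333.7,160.4,.0625))
p=np.array([.5875,.0257]);h=np.array([.4836,.101]);d=h-p;print(np.hypot(*d),np.degrees(np.arctan2(d[1],d[0])))"
python3 -m pendant '[{"ay":-0.1,"tx":-9,"tz":10,"jaw":50},{"ay":-0.2,"tx":-19,"tz":21,"jaw":50},{"ay":-0.3,"tx":-29,"tz":32,"jaw":50},{"ay":-0.4,"tx":-39,"tz":43,"jaw":50},{"ay":-0.52,"tx":-50,"tz":55,"jaw":50},{"ay":-0.64,"tx":-61,"tz":67,"jaw":50},{"ay":-0.76,"tx":-73,"tz":80,"jaw":50},{"ay":-0.86,"tx":-83,"tz":92,"jaw":50},{"ay":-0.94,"tx":-91,"tz":101,"jaw":50},{"ay":-0.94,"tx":-91,"tz":101,"jaw":50}]'
```

```text
[0.58690778 0.02563362 0.0625    ]
0.12831718513122087 144.06782950704755invalid input at $[0]: expected keys ax, ay, az, tx, ty, tz, jaw
```

```bash

python3 -m pendant '[{"ax":0,"ay":-0.1,"az":0,"tx":-9,"ty":0,"tz":10,"jaw":50},{"ax":0,"ay":-0.2,"az":0,"tx":-19,"ty":0,"tz":21,"jaw":50},{"ax":0,"ay":-0.3,"az":0,"tx":-29,"ty":0,"tz":32,"jaw":50},{"ax":0,"ay":-0.4,"az":0,"tx":-39,"ty":0,"tz":43,"jaw":50},{"ax":0,"ay":-0.52,"az":0,"tx":-50,"ty":0,"tz":55,"jaw":50},{"ax":0,"ay":-0.64,"az":0,"tx":-61,"ty":0,"tz":67,"jaw":50},{"ax":0,"ay":-0.76,"az":0,"tx":-73,"ty":0,"tz":80,"jaw":50},{"ax":0,"ay":-0.86,"az":0,"tx":-83,"ty":0,"tz":92,"jaw":50},{"ax":0,"ay":-0.94,"az":0,"tx":-91,"ty":0,"tz":101,"jaw":50},{"ax":0,"ay":-0.94,"az":0,"tx":-91,"ty":0,"tz":101,"jaw":50}]'
python3 - <<'E'
from cell import ctrl
import cv2,numpy as np
from scipy.spatial.transform import Rotation as R
o=ctrl.get_obs(); print(R.from_rotvec(o['tool_rot']).as_matrix().round(4).tolist())
c=ctrl.read_camera("wrist"); cv2.imwrite("pics/w1.png",c["color"]); np.savez("w1.npz",**c)
E
```

```text
time: 1.15
ee_pos: [0.4828, 0.1018, 0.195]
tool_rot: [-1.442, -0.734, 0.735]
wrist_force: [0.6, -0.6, -0.2]
grip_width: 0.05
[[0.5885, -0.001, -0.8085], [0.8085, 0.0001, 0.5885], [-0.0005, -1.0, 0.0009]]
```

View pics/w1.png

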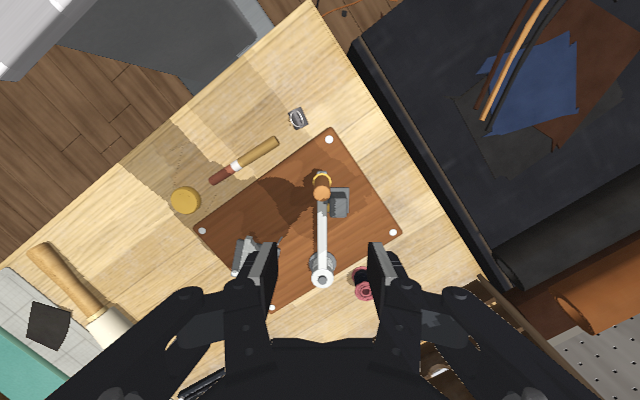

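The handle top is at about (322,192), centred between the fingers, with the bar vertical in the view, so the tool's x axis lies along the tangent. I'll re-measure from this closer view, then lower.

```bash
python3 - <<'E'
from h import *
c=load("w1.npz");P=cloud(c)
m=np.zeros(P.shape[:2],bool); m[160:215,300:345]=1
t=m&(P[...,2]>.102)&(P[...,2]<.115)
v,u=np.nonzero(t);print(u.mean(),v.mean(),len(u),P[t].mean(0)); h=ray(c,u.mean(),v.mean(),.108);print(h)
p=ray(c,322,280,.0625);print("hinge",p,np.hypot(*(h-p)[:2]))
d=(h-p);print(np.degrees(np.arctan2(d[1],d[0])))
E
python3 -m pendant '[{"ax":0,"ay":0,"az":0,"tx":0,"ty":15,"tz":0,"jaw":50},{"ax":0,"ay":0,"az":0,"tx":0,"ty":30,"tz":0,"jaw":50},{"ax":0,"ay":0,"az":0,"tx":0,"ty":45,"tz":0,"jaw":50},{"ax":0,"ay":0,"az":0,"tx":0,"ty":60,"tz":0,"jaw":50},{"ax":0,"ay":0,"az":0,"tx":0,"ty":75,"tz":0,"jaw":50},{"ax":0,"ay":0,"az":0,"tx":0,"ty":90,"tz":0,"jaw":50},{"ax":0,"ay":0,"az":0,"tx":0,"ty":105,"tz":0,"jaw":50},{"ax":0,"ay":0,"az":0,"tx":0,"ty":115,"tz":0,"jaw":50},{"ax":0,"ay":0,"az":0,"tx":0,"ty":125,"tz":0,"jaw":50},{"ax":0,"ay":0,"az":0,"tx":0,"ty":125,"tz":0,"jaw":50}]'
```

```text
321.9469387755102 191.90204081632652 245 [0.4808571  0.10233036 0.10776309]
[0.48079154 0.10237819 0.108     ]
hinge [0.586388   0.02538302 0.0625    ] 0.13068614162721762
143.90251431153828
time: 2.2
ee_pos: [0.4832, 0.1007, 0.0689]
tool_rot: [-1.443, -0.731, 0.734]
wrist_force: [0.4, 0.5, 0.4]
grip_width: 0.05
```

```bash
python3 -c "
import math
for D in (.01,.02,.03,.05,.07,.1,.13):print(D,round(-130*math.sin(D),1),round(2-130*(1-math.cos(D)),1))"
python3 -m pendant '[{"ax":0,"ay":0,"az":0,"tx":0,"ty":0,"tz":1,"jaw":28},{"ax":0,"ay":0,"az":0,"tx":0,"ty":0,"tz":2,"jaw":28},{"ax":0,"ay":0,"az":0,"tx":0,"ty":0,"tz":2,"jaw":28},{"ax":0,"ay":-0.01,"az":0,"tx":-1.3,"ty":0,"tz":2,"jaw":28},{"ax":0,"ay":-0.02,"az":0,"tx":-2.6,"ty":0,"tz":2,"jaw":28},{"ax":0,"ay":-0.03,"az":0,"tx":-3.9,"ty":0,"tz":1.9,"jaw":28},{"ax":0,"ay":-0.05,"az":0,"tx":-6.5,"ty":0,"tz":1.8,"jaw":28},{"ax":0,"ay":-0.07,"az":0,"tx":-9.1,"ty":0,"tz":1.7,"jaw":28},{"ax":0,"ay":-0.1,"az":0,"tx":-13,"ty":0,"tz":1.4,"jaw":28},{"ax":0,"ay":-0.13,"az":0,"tx":-16.9,"ty":0,"tz":0.9,"jaw":28}]'
python3 - <<'E'
from cell import ctrl
import cv2,numpy as np
from scipy.spatial.transform import Rotation as R
o=ctrl.get_obs(); print(R.from_rotvec(o['tool_rot']).as_matrix()[:,0].round(3), o['wrist_force'])
c=ctrl.read_camera("wrist"); cv2.imwrite("pics/w2.png",c["color"]); np.savez("w2.npz",**c)
o=ctrl.get_obs(); print(o['ee_pos'], o['wrist_force'])
E
```

```text
0.01 -1.3 2.0
0.02 -2.6 2.0
0.03 -3.9 1.9
0.05 -6.5 1.8
0.07 -9.1 1.7
0.1 -13.0 1.4
0.13 -16.9 0.9
time: 3.2
ee_pos: [0.4741, 0.0886, 0.0705]
tool_rot: [-1.404, -0.837, 0.833]
wrist_force: [1.1, 3.1, -0.3]
grip_width: 0.0283
[0.478 0.878 0.003] [ 1.10055041  3.06506745 -0.27503147]
[0.47373175 0.08809191 0.07042384] [ 1.35626886  3.1383086  -0.93099058]
```

View pics/w2.png

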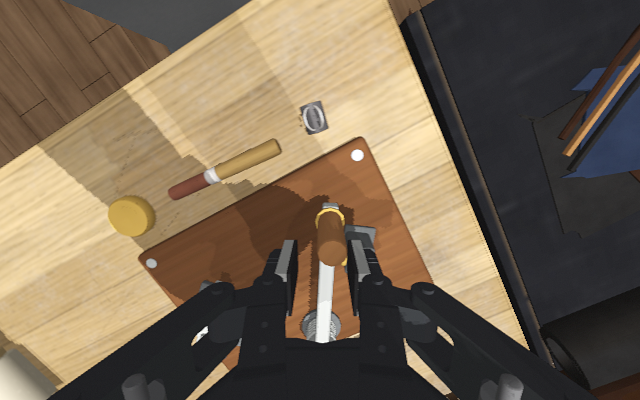

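```bash
python3 -c "
import math
for i in range(1,11):D=.035*i;print(round(D,3),round(-130*math.sin(D),1),round(-130*(1-math.cos(D)),1))"
python3 -m pendant '[{"ax":0,"ay":-0.035,"az":0,"tx":-4.5,"ty":0,"tz":-0.1,"jaw":28},{"ax":0,"ay":-0.07,"az":0,"tx":-9.1,"ty":0,"tz":-0.3,"jaw":28},{"ax":0,"ay":-0.105,"az":0,"tx":-13.6,"ty":0,"tz":-0.7,"jaw":28},{"ax":0,"ay":-0.14,"az":0,"tx":-18.1,"ty":0,"tz":-1.3,"jaw":28},{"ax":0,"ay":-0.175,"az":0,"tx":-22.6,"ty":0,"tz":-2,"jaw":28},{"ax":0,"ay":-0.21,"az":0,"tx":-27.1,"ty":0,"tz":-2.9,"jaw":28},{"ax":0,"ay":-0.245,"az":0,"tx":-31.5,"ty":0,"tz":-3.9,"jaw":28},{"ax":0,"ay":-0.28,"az":0,"tx":-35.9,"ty":0,"tz":-5.1,"jaw":28},{"ax":0,"ay":-0.315,"az":0,"tx":-40.3,"ty":0,"tz":-6.4,"jaw":28},{"ax":0,"ay":-0.35,"az":0,"tx":-44.6,"ty":0,"tz":-7.9,"jaw":28}]'
cat > st.py <<'E'
from cell import ctrl
import numpy as np,sys
from scipy.spatial.transform import Rotation as R
def st(n=2):
    F=[];T=[]
    for i in range(n):
        if i: ctrl.read_camera("wrist")
        o=ctrl.get_obs();M=R.from_rotvec(o['tool_rot']).as_matrix();F.append(M.T@o['wrist_force']);T.append(o['ft_torque'])
    x=M[:,0];psi=np.arctan2(x[1],x[0])
    d=o['ee_pos'][:2]-np.array([.5868,.0255]);th=np.arctan2(d[1],d[0])%(2*np.pi)
    r=np.hypot(*d)
    # handle centre when on +x pad
    hpos=d+x[:2]*(o['grip_width']/2-.009); ah=np.arctan2(hpos[1],hpos[0])%(2*np.pi)-np.radians(144)
    print("t%.2f psi-(th-90) %.2fdeg r %.4f z %.4f alpha %.4f (%.1f mm) w %.4f"%(o['time'],np.degrees(psi-th+np.pi/2),r,o['ee_pos'][2],ah,ah*130,o['grip_width']))
    print("F tool",np.round(F,2).tolist(),"tilt",M[2,[0,2]].round(4), "q",o['q'].round(2))
if __name__=="__main__": st(int(sys.argv[1]) if len(sys.argv)>1 else 2)
E
python3 st.py
```

```text
0.035 -4.5 -0.1
0.07 -9.1 -0.3
0.105 -13.6 -0.7
0.14 -18.1 -1.3
0.175 -22.6 -2.0
0.21 -27.1 -2.9
0.245 -31.5 -3.9
0.28 -35.9 -5.1
0.315 -40.3 -6.4
0.35 -44.6 -7.9
time: 4.25
ee_pos: [0.4593, 0.0459, 0.0704]
tool_rot: [-1.275, -1.101, 1.097]
wrist_force: [2.3, 4.9, -0.2]
grip_width: 0.0279
t4.30 psi-(th-90) 0.31deg r 0.1292 z 0.0703 alpha 0.4359 (56.7 mm) w 0.0280
F tool [[5.17, 0.21, -1.57], [4.64, -0.17, -1.53]] tilt [ 0.002  -0.0005] q [-0.04  0.23 -0.46  0.88  0.    0.11]
```

```bash

python3 -m pendant '[{"ax":0,"ay":-0.035,"az":0,"tx":-4.5,"ty":0,"tz":-0.1,"jaw":28},{"ax":0,"ay":-0.07,"az":0,"tx":-9.1,"ty":0,"tz":-0.3,"jaw":28},{"ax":0,"ay":-0.105,"az":0,"tx":-13.6,"ty":0,"tz":-0.7,"jaw":28},{"ax":0,"ay":-0.14,"az":0,"tx":-18.1,"ty":0,"tz":-1.3,"jaw":28},{"ax":0,"ay":-0.175,"az":0,"tx":-22.6,"ty":0,"tz":-2,"jaw":28},{"ax":0,"ay":-0.21,"az":0,"tx":-27.1,"ty":0,"tz":-2.9,"jaw":28},{"ax":0,"ay":-0.245,"az":0,"tx":-31.5,"ty":0,"tz":-3.9,"jaw":28},{"ax":0,"ay":-0.28,"az":0,"tx":-35.9,"ty":0,"tz":-5.1,"jaw":28},{"ax":0,"ay":-0.315,"az":0,"tx":-40.3,"ty":0,"tz":-6.4,"jaw":28},{"ax":0,"ay":-0.35,"az":0,"tx":-44.6,"ty":0,"tz":-7.9,"jaw":28}]'
python3 st.py
```

```text
time: 5.3
ee_pos: [0.46, 0.001, 0.0703]
tool_rot: [-1.106, -1.357, 1.353]
wrist_force: [0.6, 5.7, -0.8]
grip_width: 0.0277
t5.35 psi-(th-90) 0.29deg r 0.1291 z 0.0703 alpha 0.7862 (102.2 mm) w 0.0279
F tool [[5.43, 0.83, -1.7], [4.28, -0.12, -2.34]] tilt [ 0.0023 -0.0008] q [-0.14  0.23 -0.46  0.88  0.   -0.34]
```

```bash

python3 -m pendant '[{"ax":0,"ay":-0.015,"az":0,"tx":-2,"ty":0,"tz":0,"jaw":28},{"ax":0,"ay":-0.03,"az":0,"tx":-3.9,"ty":0,"tz":0,"jaw":28},{"ax":0,"ay":-0.045,"az":0,"tx":-5.9,"ty":0,"tz":-0.1,"jaw":28},{"ax":0,"ay":-0.06,"az":0,"tx":-7.8,"ty":0,"tz":-0.2,"jaw":28},{"ax":0,"ay":-0.075,"az":0,"tx":-9.8,"ty":0,"tz":-0.3,"jaw":28},{"ax":0,"ay":-0.09,"az":0,"tx":-11.7,"ty":0,"tz":-0.5,"jaw":28},{"ax":0,"ay":-0.105,"az":0,"tx":-13.6,"ty":0,"tz":-0.7,"jaw":28},{"ax":0,"ay":-0.12,"az":0,"tx":-15.6,"ty":0,"tz":-0.9,"jaw":28},{"ax":0,"ay":-0.135,"az":0,"tx":-17.5,"ty":0,"tz":-1.2,"jaw":28},{"ax":0,"ay":-0.15,"az":0,"tx":-19.4,"ty":0,"tz":-1.5,"jaw":28}]'
python3 st.py 4
python3 - <<'E'
from cell import ctrl
import cv2
c=ctrl.read_camera("wrist"); cv2.imwrite("pics/w3.png",c["color"])
E
```

```text
time: 6.35
ee_pos: [0.465, -0.0175, 0.0702]
tool_rot: [-1.021, -1.464, 1.459]
wrist_force: [1.0, 5.9, 0.9]
grip_width: 0.0278
t6.50 psi-(th-90) 0.53deg r 0.1291 z 0.0702 alpha 0.9303 (120.9 mm) w 0.0277
F tool [[5.21, -0.89, -2.97], [5.44, -1.25, -3.07], [6.09, -1.65, -2.07], [4.78, -0.68, -3.21]] tilt [ 0.0031 -0.001 ] q [-0.18  0.24 -0.45  0.88  0.   -0.53]
```

View pics/w3.png

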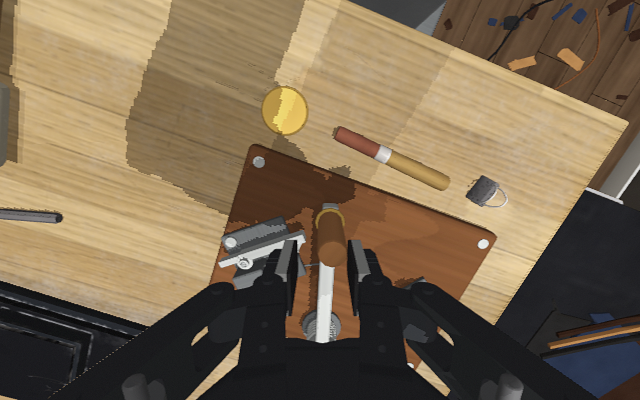

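The bar is vertical between the pads and the handle is at (330,240). The catch block with its white lever is at the left, about (255,250). I'm now feeling for the hook in smaller steps, easing the TCP slightly inward to shed the radial friction.

```bash

python3 -m pendant '[{"ax":0,"ay":-0.006,"az":0,"tx":-0.8,"ty":0,"tz":-0.1,"jaw":28},{"ax":0,"ay":-0.012,"az":0,"tx":-1.6,"ty":0,"tz":-0.3,"jaw":28},{"ax":0,"ay":-0.018,"az":0,"tx":-2.3,"ty":0,"tz":-0.5,"jaw":28},{"ax":0,"ay":-0.024,"az":0,"tx":-3.1,"ty":0,"tz":-0.7,"jaw":28},{"ax":0,"ay":-0.03,"az":0,"tx":-3.9,"ty":0,"tz":-0.9,"jaw":28},{"ax":0,"ay":-0.036,"az":0,"tx":-4.7,"ty":0,"tz":-1.1,"jaw":28},{"ax":0,"ay":-0.042,"az":0,"tx":-5.5,"ty":0,"tz":-1.2,"jaw":28},{"ax":0,"ay":-0.048,"az":0,"tx":-6.2,"ty":0,"tz":-1.3,"jaw":28},{"ax":0,"ay":-0.054,"az":0,"tx":-7,"ty":0,"tz":-1.4,"jaw":28},{"ax":0,"ay":-0.06,"az":0,"tx":-7.8,"ty":0,"tz":-1.5,"jaw":28}]'
python3 st.py 4
```

```text
time: 7.55
ee_pos: [0.4679, -0.0242, 0.07]
tool_rot: [-0.983, -1.504, 1.502]
wrist_force: [-1.8, 4.9, 2.9]
grip_width: 0.028
t7.70 psi-(th-90) 0.72deg r 0.1289 z 0.0700 alpha 0.9868 (128.3 mm) w 0.0278
F tool [[5.24, -2.85, -0.35], [4.63, -2.38, -0.33], [5.25, -2.57, -1.61], [6.26, -2.96, -0.83]] tilt [0.0036 0.0009] q [-0.19  0.25 -0.44  0.89  0.   -0.6 ]
```

```bash

python3 -m pendant '[{"ax":0,"ay":-0.003,"az":0,"tx":-0.4,"ty":-0.1,"tz":0,"jaw":28},{"ax":0,"ay":-0.006,"az":0,"tx":-0.8,"ty":-0.2,"tz":0,"jaw":28},{"ax":0,"ay":-0.01,"az":0,"tx":-1.3,"ty":-0.3,"tz":0,"jaw":28},{"ax":0,"ay":-0.014,"az":0,"tx":-1.8,"ty":-0.4,"tz":0,"jaw":28},{"ax":0,"ay":-0.018,"az":0,"tx":-2.4,"ty":-0.5,"tz":-0.1,"jaw":28},{"ax":0,"ay":-0.022,"az":0,"tx":-2.9,"ty":-0.5,"tz":-0.1,"jaw":28},{"ax":0,"ay":-0.026,"az":0,"tx":-3.4,"ty":-0.5,"tz":-0.2,"jaw":28},{"ax":0,"ay":-0.03,"az":0,"tx":-3.9,"ty":-0.5,"tz":-0.2,"jaw":28},{"ax":0,"ay":-0.03,"az":0,"tx":-3.9,"ty":-0.5,"tz":-0.2,"jaw":28},{"ax":0,"ay":-0.03,"az":0,"tx":-3.9,"ty":-0.5,"tz":-0.2,"jaw":28}]'
python3 st.py 4
```

```text
time: 8.7
ee_pos: [0.4693, -0.0276, 0.0701]
tool_rot: [-0.964, -1.525, 1.523]
wrist_force: [-1.3, 4.7, 0.4]
grip_width: 0.028
t8.85 psi-(th-90) 0.81deg r 0.1290 z 0.0702 alpha 1.0153 (132.0 mm) w 0.0277
F tool [[4.81, -0.33, -0.86], [5.89, -0.26, -1.71], [4.98, -1.08, -1.83], [5.99, -1.13, -0.87]] tilt [0.0042 0.0012] q [-0.2   0.25 -0.43  0.89  0.   -0.63]
```

```bash

python3 -m pendant '[{"ax":0,"ay":-0.003,"az":0,"tx":-0.4,"ty":0,"tz":0,"jaw":28},{"ax":0,"ay":-0.006,"az":0,"tx":-0.8,"ty":0,"tz":0,"jaw":28},{"ax":0,"ay":-0.01,"az":0,"tx":-1.3,"ty":0,"tz":-0.1,"jaw":28},{"ax":0,"ay":-0.014,"az":0,"tx":-1.8,"ty":0,"tz":-0.1,"jaw":28},{"ax":0,"ay":-0.018,"az":0,"tx":-2.4,"ty":0,"tz":-0.2,"jaw":28},{"ax":0,"ay":-0.022,"az":0,"tx":-2.9,"ty":0,"tz":-0.2,"jaw":28},{"ax":0,"ay":-0.026,"az":0,"tx":-3.4,"ty":0,"tz":-0.2,"jaw":28},{"ax":0,"ay":-0.03,"az":0,"tx":-3.9,"ty":0,"tz":-0.2,"jaw":28},{"ax":0,"ay":-0.03,"az":0,"tx":-3.9,"ty":0,"tz":-0.2,"jaw":28},{"ax":0,"ay":-0.03,"az":0,"tx":-3.9,"ty":0,"tz":-0.2,"jaw":28}]'
python3 st.py 4
```

```text
time: 9.85
ee_pos: [0.4709, -0.0311, 0.0701]
tool_rot: [-0.945, -1.545, 1.543]
wrist_force: [-1.8, 6.4, 2.1]
grip_width: 0.0281
t10.00 psi-(th-90) 0.84deg r 0.1289 z 0.0701 alpha 1.0434 (135.6 mm) w 0.0281
F tool [[6.54, -2.03, -1.33], [6.16, -1.33, -0.52], [5.57, -1.88, -0.83], [5.89, -1.32, -0.94]] tilt [0.0043 0.0014] q [-0.2   0.26 -0.43  0.89  0.   -0.67]
```

```bash

python3 -m pendant '[{"ax":0,"ay":-0.003,"az":0,"tx":-0.4,"ty":0,"tz":0,"jaw":28},{"ax":0,"ay":-0.006,"az":0,"tx":-0.8,"ty":-0.1,"tz":0,"jaw":28},{"ax":0,"ay":-0.01,"az":0,"tx":-1.3,"ty":-0.2,"tz":-0.1,"jaw":28},{"ax":0,"ay":-0.014,"az":0,"tx":-1.8,"ty":-0.3,"tz":-0.1,"jaw":28},{"ax":0,"ay":-0.018,"az":0,"tx":-2.3,"ty":-0.3,"tz":-0.2,"jaw":28},{"ax":0,"ay":-0.022,"az":0,"tx":-2.8,"ty":-0.3,"tz":-0.2,"jaw":28},{"ax":0,"ay":-0.025,"az":0,"tx":-3.2,"ty":-0.3,"tz":-0.2,"jaw":28},{"ax":0,"ay":-0.025,"az":0,"tx":-3.2,"ty":-0.3,"tz":-0.2,"jaw":28},{"ax":0,"ay":-0.025,"az":0,"tx":-3.2,"ty":-0.3,"tz":-0.2,"jaw":28},{"ax":0,"ay":-0.025,"az":0,"tx":-3.2,"ty":-0.3,"tz":-0.2,"jaw":28}]'
python3 st.py 3
```

```text
time: 11.0
ee_pos: [0.4723, -0.0337, 0.0703]
tool_rot: [-0.928, -1.563, 1.561]
wrist_force: [-1.8, 6.3, 0.6]
grip_width: 0.0282
t11.10 psi-(th-90) 0.94deg r 0.1289 z 0.0702 alpha 1.0667 (138.7 mm) w 0.0281
F tool [[6.39, -0.59, -1.36], [6.04, -0.39, -1.21], [5.26, -0.26, -1.05]] tilt [0.0047 0.0017] q [-0.21  0.26 -0.42  0.89  0.   -0.7 ]
```

```bash

python3 -m pendant '[{"ax":0,"ay":-0.003,"az":0,"tx":-0.4,"ty":0,"tz":0,"jaw":28},{"ax":0,"ay":-0.006,"az":0,"tx":-0.8,"ty":0,"tz":0,"jaw":28},{"ax":0,"ay":-0.01,"az":0,"tx":-1.3,"ty":0,"tz":-0.1,"jaw":28},{"ax":0,"ay":-0.014,"az":0,"tx":-1.8,"ty":0,"tz":-0.1,"jaw":28},{"ax":0,"ay":-0.018,"az":0,"tx":-2.3,"ty":0,"tz":-0.2,"jaw":28},{"ax":0,"ay":-0.022,"az":0,"tx":-2.8,"ty":0,"tz":-0.2,"jaw":28},{"ax":0,"ay":-0.025,"az":0,"tx":-3.2,"ty":0,"tz":-0.2,"jaw":28},{"ax":0,"ay":-0.025,"az":0,"tx":-3.2,"ty":0,"tz":-0.2,"jaw":28},{"ax":0,"ay":-0.025,"az":0,"tx":-3.2,"ty":0,"tz":-0.2,"jaw":28},{"ax":0,"ay":-0.025,"az":0,"tx":-3.2,"ty":0,"tz":-0.2,"jaw":28}]'
python3 st.py 3
```

```text
time: 12.1
ee_pos: [0.4738, -0.0365, 0.0702]
tool_rot: [-0.912, -1.58, 1.578]
wrist_force: [-1.8, 6.0, 1.0]
grip_width: 0.0283
t12.20 psi-(th-90) 1.00deg r 0.1289 z 0.0702 alpha 1.0914 (141.9 mm) w 0.0279
F tool [[6.06, -0.98, -1.44], [5.36, -1.38, -1.58], [6.39, -0.27, -0.02]] tilt [0.0049 0.0019] q [-0.21  0.26 -0.42  0.89  0.   -0.73]
```

```bash

python3 -m pendant '[{"ax":0,"ay":-0.003,"az":0,"tx":-0.4,"ty":0,"tz":0,"jaw":28},{"ax":0,"ay":-0.006,"az":0,"tx":-0.8,"ty":0,"tz":0,"jaw":28},{"ax":0,"ay":-0.01,"az":0,"tx":-1.3,"ty":0,"tz":-0.1,"jaw":28},{"ax":0,"ay":-0.014,"az":0,"tx":-1.8,"ty":0,"tz":-0.1,"jaw":28},{"ax":0,"ay":-0.018,"az":0,"tx":-2.3,"ty":0,"tz":-0.2,"jaw":28},{"ax":0,"ay":-0.022,"az":0,"tx":-2.8,"ty":0,"tz":-0.2,"jaw":28},{"ax":0,"ay":-0.025,"az":0,"tx":-3.2,"ty":0,"tz":-0.2,"jaw":28},{"ax":0,"ay":-0.025,"az":0,"tx":-3.2,"ty":0,"tz":-0.2,"jaw":28},{"ax":0,"ay":-0.025,"az":0,"tx":-3.2,"ty":0,"tz":-0.2,"jaw":28},{"ax":0,"ay":-0.025,"az":0,"tx":-3.2,"ty":0,"tz":-0.2,"jaw":28}]'
python3 st.py 3
```

```text
time: 13.2
ee_pos: [0.4753, -0.0392, 0.0702]
tool_rot: [-0.895, -1.596, 1.595]
wrist_force: [-2.2, 5.9, 0.7]
grip_width: 0.028
t13.30 psi-(th-90) 1.05deg r 0.1289 z 0.0701 alpha 1.1153 (145.0 mm) w 0.0280
F tool [[6.16, -0.67, -1.19], [6.5, -2.73, -0.98], [6.45, -1.05, -1.0]] tilt [0.005  0.0022] q [-0.22  0.27 -0.41  0.89  0.   -0.76]
```

```bash

python3 -m pendant '[{"ax":0,"ay":-0.003,"az":0,"tx":-0.4,"ty":0,"tz":0,"jaw":28},{"ax":0,"ay":-0.006,"az":0,"tx":-0.8,"ty":0,"tz":0,"jaw":28},{"ax":0,"ay":-0.01,"az":0,"tx":-1.3,"ty":0,"tz":-0.1,"jaw":28},{"ax":0,"ay":-0.014,"az":0,"tx":-1.8,"ty":0,"tz":-0.1,"jaw":28},{"ax":0,"ay":-0.018,"az":0,"tx":-2.3,"ty":0,"tz":-0.2,"jaw":28},{"ax":0,"ay":-0.022,"az":0,"tx":-2.8,"ty":0,"tz":-0.2,"jaw":28},{"ax":0,"ay":-0.025,"az":0,"tx":-3.2,"ty":0,"tz":-0.2,"jaw":28},{"ax":0,"ay":-0.025,"az":0,"tx":-3.2,"ty":0,"tz":-0.2,"jaw":28},{"ax":0,"ay":-0.025,"az":0,"tx":-3.2,"ty":0,"tz":-0.2,"jaw":28},{"ax":0,"ay":-0.025,"az":0,"tx":-3.2,"ty":0,"tz":-0.2,"jaw":28}]'
python3 st.py 3
python3 - <<'E'
from cell import ctrl
import cv2
c=ctrl.read_camera("wrist"); cv2.imwrite("pics/w4.png",cv2.resize(c["color"][180:380,180:420],None,fx=2.5,fy=2.5,interpolation=cv2.INTER_CUBIC))
E
```

```text
time: 14.3
ee_pos: [0.477, -0.0418, 0.0701]
tool_rot: [-0.878, -1.613, 1.613]
wrist_force: [-2.7, 5.4, 1.4]
grip_width: 0.028
t14.40 psi-(th-90) 1.09deg r 0.1288 z 0.0701 alpha 1.1392 (148.1 mm) w 0.0280
F tool [[5.98, -1.39, -0.66], [6.14, -1.73, -0.57], [6.09, -0.78, -0.69]] tilt [0.0053 0.0024] q [-0.22  0.27 -0.41  0.9   0.   -0.79]
```

View pics/w4.png

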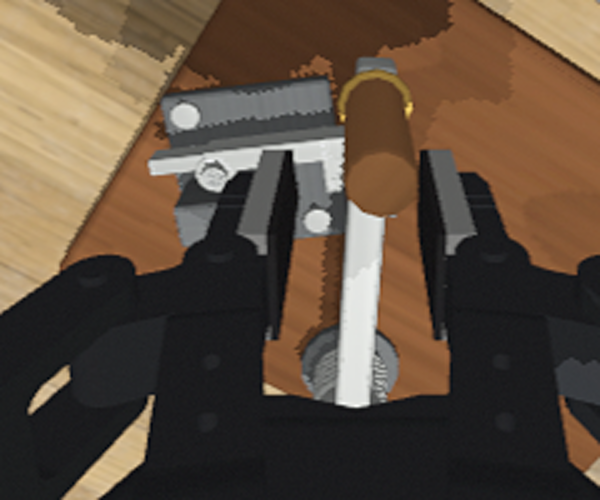

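The crop shows the handle top at (380,185) against the right-hand pad. The white hook lever, (150,165) to (345,145), just reaches under the bar, so I should be close. I'll continue in small steps.

```bash

python3 -m pendant '[{"ax":0,"ay":-0.003,"az":0,"tx":-0.4,"ty":0,"tz":0,"jaw":28},{"ax":0,"ay":-0.006,"az":0,"tx":-0.8,"ty":0,"tz":0,"jaw":28},{"ax":0,"ay":-0.01,"az":0,"tx":-1.3,"ty":0,"tz":-0.1,"jaw":28},{"ax":0,"ay":-0.014,"az":0,"tx":-1.8,"ty":0,"tz":-0.1,"jaw":28},{"ax":0,"ay":-0.018,"az":0,"tx":-2.3,"ty":0,"tz":-0.2,"jaw":28},{"ax":0,"ay":-0.022,"az":0,"tx":-2.8,"ty":0,"tz":-0.2,"jaw":28},{"ax":0,"ay":-0.025,"az":0,"tx":-3.2,"ty":0,"tz":-0.2,"jaw":28},{"ax":0,"ay":-0.025,"az":0,"tx":-3.2,"ty":0,"tz":-0.2,"jaw":28},{"ax":0,"ay":-0.025,"az":0,"tx":-3.2,"ty":0,"tz":-0.2,"jaw":28},{"ax":0,"ay":-0.025,"az":0,"tx":-3.2,"ty":0,"tz":-0.2,"jaw":28}]'
python3 st.py 3
```

```text
time: 15.45
ee_pos: [0.4785, -0.0441, 0.0701]
tool_rot: [-0.86, -1.631, 1.629]
wrist_force: [-3.0, 5.9, 2.5]
grip_width: 0.0281
t15.55 psi-(th-90) 1.30deg r 0.1288 z 0.0701 alpha 1.1614 (151.0 mm) w 0.0278
F tool [[6.61, -2.48, -0.81], [6.79, -2.29, -0.7], [6.27, -1.53, -1.69]] tilt [0.0061 0.0025] q [-0.23  0.27 -0.4   0.9   0.   -0.82]
```

```bash

python3 -m pendant '[{"ax":0,"ay":-0.003,"az":0,"tx":-0.4,"ty":0,"tz":0,"jaw":28},{"ax":0,"ay":-0.006,"az":0,"tx":-0.8,"ty":-0.1,"tz":0,"jaw":28},{"ax":0,"ay":-0.01,"az":0,"tx":-1.3,"ty":-0.2,"tz":-0.1,"jaw":28},{"ax":0,"ay":-0.014,"az":0,"tx":-1.8,"ty":-0.2,"tz":-0.1,"jaw":28},{"ax":0,"ay":-0.018,"az":0,"tx":-2.3,"ty":-0.2,"tz":-0.2,"jaw":28},{"ax":0,"ay":-0.022,"az":0,"tx":-2.8,"ty":-0.2,"tz":-0.2,"jaw":28},{"ax":0,"ay":-0.025,"az":0,"tx":-3.2,"ty":-0.2,"tz":-0.2,"jaw":28},{"ax":0,"ay":-0.025,"az":0,"tx":-3.2,"ty":-0.2,"tz":-0.2,"jaw":28},{"ax":0,"ay":-0.025,"az":0,"tx":-3.2,"ty":-0.2,"tz":-0.2,"jaw":28},{"ax":0,"ay":-0.025,"az":0,"tx":-3.2,"ty":-0.2,"tz":-0.2,"jaw":28}]'
python3 st.py 3
```

```text
time: 16.55
ee_pos: [0.4799, -0.0461, 0.07]
tool_rot: [-0.841, -1.648, 1.646]
wrist_force: [-4.4, 8.1, 1.9]
grip_width: 0.0283
t16.65 psi-(th-90) 1.64deg r 0.1287 z 0.0700 alpha 1.1805 (153.5 mm) w 0.0279
F tool [[9.16, -1.8, -1.11], [8.18, -3.5, -0.97], [8.35, -2.6, -1.34]] tilt [0.0075 0.0025] q [-0.23  0.28 -0.4   0.9   0.   -0.85]
```

```bash

python3 -m pendant '[{"ax":0,"ay":-0.001,"az":0,"tx":-0.2,"ty":0,"tz":0,"jaw":28},{"ax":0,"ay":-0.003,"az":0,"tx":-0.4,"ty":0,"tz":0,"jaw":28},{"ax":0,"ay":-0.005,"az":0,"tx":-0.6,"ty":0,"tz":0,"jaw":28},{"ax":0,"ay":-0.006,"az":0,"tx":-0.8,"ty":0,"tz":-0.1,"jaw":28},{"ax":0,"ay":-0.008,"az":0,"tx":-1,"ty":0,"tz":-0.1,"jaw":28},{"ax":0,"ay":-0.01,"az":0,"tx":-1.3,"ty":0,"tz":-0.1,"jaw":28},{"ax":0,"ay":-0.012,"az":0,"tx":-1.6,"ty":0,"tz":-0.1,"jaw":28},{"ax":0,"ay":-0.012,"az":0,"tx":-1.6,"ty":0,"tz":-0.1,"jaw":28},{"ax":0,"ay":-0.012,"az":0,"tx":-1.6,"ty":0,"tz":-0.1,"jaw":28},{"ax":0,"ay":-0.012,"az":0,"tx":-1.6,"ty":0,"tz":-0.1,"jaw":28}]'
python3 st.py 3
```

```text
time: 17.65
ee_pos: [0.4807, -0.0472, 0.07]
tool_rot: [-0.832, -1.656, 1.653]
wrist_force: [-3.6, 7.0, 2.1]
grip_width: 0.0279
t17.75 psi-(th-90) 1.74deg r 0.1287 z 0.0700 alpha 1.1914 (154.9 mm) w 0.0277
F tool [[7.72, -2.05, -1.23], [8.57, -2.52, -0.23], [9.33, -3.21, -0.3]] tilt [0.008  0.0025] q [-0.23  0.28 -0.4   0.9   0.   -0.86]
```

```bash

python3 -m pendant '[{"ax":0,"ay":-0.001,"az":0,"tx":-0.2,"ty":0,"tz":0,"jaw":28},{"ax":0,"ay":-0.003,"az":0,"tx":-0.4,"ty":0,"tz":0,"jaw":28},{"ax":0,"ay":-0.005,"az":0,"tx":-0.6,"ty":0,"tz":0,"jaw":28},{"ax":0,"ay":-0.006,"az":0,"tx":-0.8,"ty":0,"tz":-0.1,"jaw":28},{"ax":0,"ay":-0.008,"az":0,"tx":-1,"ty":0,"tz":-0.1,"jaw":28},{"ax":0,"ay":-0.01,"az":0,"tx":-1.3,"ty":0,"tz":-0.1,"jaw":28},{"ax":0,"ay":-0.012,"az":0,"tx":-1.6,"ty":0,"tz":-0.1,"jaw":28},{"ax":0,"ay":-0.012,"az":0,"tx":-1.6,"ty":0,"tz":-0.1,"jaw":28},{"ax":0,"ay":-0.012,"az":0,"tx":-1.6,"ty":0,"tz":-0.1,"jaw":28},{"ax":0,"ay":-0.012,"az":0,"tx":-1.6,"ty":0,"tz":-0.1,"jaw":28}]'
python3 st.py 3
```

```text
time: 18.75
ee_pos: [0.4819, -0.049, 0.0701]
tool_rot: [-0.825, -1.663, 1.662]
wrist_force: [-4.3, 5.5, 1.8]
grip_width: 0.0279
t18.85 psi-(th-90) 1.47deg r 0.1287 z 0.0701 alpha 1.2068 (156.9 mm) w 0.0280
F tool [[7.0, -1.76, 0.12], [6.75, -2.14, 0.11], [6.61, -0.89, 1.02]] tilt [0.007  0.0029] q [-0.23  0.28 -0.39  0.9   0.   -0.88]
```

There's a dip, from 8.5 N to 6.8 N, at about 156 mm, so the hook has probably snapped in. The buffer should come about 5 mm later. I'll keep on gently until I feel it.

```bash

python3 -m pendant '[{"ax":0,"ay":-0.001,"az":0,"tx":-0.2,"ty":0,"tz":0,"jaw":28},{"ax":0,"ay":-0.003,"az":0,"tx":-0.4,"ty":0,"tz":0,"jaw":28},{"ax":0,"ay":-0.005,"az":0,"tx":-0.6,"ty":0,"tz":0,"jaw":28},{"ax":0,"ay":-0.006,"az":0,"tx":-0.8,"ty":0,"tz":-0.1,"jaw":28},{"ax":0,"ay":-0.008,"az":0,"tx":-1,"ty":0,"tz":-0.1,"jaw":28},{"ax":0,"ay":-0.01,"az":0,"tx":-1.3,"ty":0,"tz":-0.1,"jaw":28},{"ax":0,"ay":-0.012,"az":0,"tx":-1.6,"ty":0,"tz":-0.1,"jaw":28},{"ax":0,"ay":-0.015,"az":0,"tx":-2,"ty":0,"tz":-0.1,"jaw":28},{"ax":0,"ay":-0.015,"az":0,"tx":-2,"ty":0,"tz":-0.1,"jaw":28},{"ax":0,"ay":-0.015,"az":0,"tx":-2,"ty":0,"tz":-0.1,"jaw":28}]'
python3 st.py 3
```

```text
time: 19.85
ee_pos: [0.4832, -0.0509, 0.0701]
tool_rot: [-0.815, -1.673, 1.673]
wrist_force: [-3.8, 4.8, 2.2]
grip_width: 0.0282
t19.95 psi-(th-90) 1.29deg r 0.1287 z 0.0701 alpha 1.2256 (159.3 mm) w 0.0278
F tool [[6.12, -2.13, 0.08], [6.33, -1.35, 0.68], [6.12, -3.18, 0.12]] tilt [0.0064 0.0032] q [-0.24  0.28 -0.39  0.9   0.   -0.89]
```

```bash

python3 -m pendant '[{"ax":0,"ay":-0.001,"az":0,"tx":-0.2,"ty":0,"tz":0,"jaw":28},{"ax":0,"ay":-0.003,"az":0,"tx":-0.4,"ty":0,"tz":0,"jaw":28},{"ax":0,"ay":-0.005,"az":0,"tx":-0.6,"ty":0,"tz":0,"jaw":28},{"ax":0,"ay":-0.006,"az":0,"tx":-0.8,"ty":0,"tz":-0.1,"jaw":28},{"ax":0,"ay":-0.008,"az":0,"tx":-1,"ty":0,"tz":-0.1,"jaw":28},{"ax":0,"ay":-0.01,"az":0,"tx":-1.3,"ty":0,"tz":-0.1,"jaw":28},{"ax":0,"ay":-0.012,"az":0,"tx":-1.6,"ty":0,"tz":-0.1,"jaw":28},{"ax":0,"ay":-0.015,"az":0,"tx":-2,"ty":0,"tz":-0.1,"jaw":28},{"ax":0,"ay":-0.015,"az":0,"tx":-2,"ty":0,"tz":-0.1,"jaw":28},{"ax":0,"ay":-0.015,"az":0,"tx":-2,"ty":0,"tz":-0.1,"jaw":28}]'
python3 st.py 3
```

```text
time: 20.95
ee_pos: [0.4844, -0.0525, 0.0701]
tool_rot: [-0.804, -1.683, 1.683]
wrist_force: [-4.5, 5.4, 1.5]
grip_width: 0.028
t21.05 psi-(th-90) 1.25deg r 0.1287 z 0.0701 alpha 1.2398 (161.2 mm) w 0.0282
F tool [[6.98, -1.48, 0.14], [7.07, -1.59, -0.18], [6.2, -2.07, 0.12]] tilt [0.0064 0.0033] q [-0.24  0.29 -0.39  0.91  0.   -0.91]
```

```bash

python3 -m pendant '[{"ax":0,"ay":-0.001,"az":0,"tx":-0.2,"ty":0,"tz":0,"jaw":28},{"ax":0,"ay":-0.003,"az":0,"tx":-0.4,"ty":0,"tz":0,"jaw":28},{"ax":0,"ay":-0.005,"az":0,"tx":-0.6,"ty":0,"tz":0,"jaw":28},{"ax":0,"ay":-0.006,"az":0,"tx":-0.8,"ty":0,"tz":-0.1,"jaw":28},{"ax":0,"ay":-0.008,"az":0,"tx":-1,"ty":0,"tz":-0.1,"jaw":28},{"ax":0,"ay":-0.01,"az":0,"tx":-1.3,"ty":0,"tz":-0.1,"jaw":28},{"ax":0,"ay":-0.012,"az":0,"tx":-1.6,"ty":0,"tz":-0.1,"jaw":28},{"ax":0,"ay":-0.012,"az":0,"tx":-1.6,"ty":0,"tz":-0.1,"jaw":28},{"ax":0,"ay":-0.012,"az":0,"tx":-1.6,"ty":0,"tz":-0.1,"jaw":28},{"ax":0,"ay":-0.012,"az":0,"tx":-1.6,"ty":0,"tz":-0.1,"jaw":28}]'
python3 st.py 3
```

```text
time: 22.05
ee_pos: [0.4854, -0.0538, 0.07]
tool_rot: [-0.795, -1.691, 1.691]
wrist_force: [-5.8, 5.0, 2.3]
grip_width: 0.0281
t22.15 psi-(th-90) 1.21deg r 0.1287 z 0.0701 alpha 1.2538 (163.0 mm) w 0.0278
F tool [[7.59, -2.24, 1.31], [6.29, -2.1, 1.26], [6.77, -2.16, 1.5]] tilt [0.0064 0.0036] q [-0.24  0.29 -0.38  0.91  0.   -0.93]
```

```bash

python3 -m pendant '[{"ax":0,"ay":-0.001,"az":0,"tx":-0.2,"ty":0,"tz":0,"jaw":28},{"ax":0,"ay":-0.003,"az":0,"tx":-0.4,"ty":0,"tz":-0.1,"jaw":28},{"ax":0,"ay":-0.005,"az":0,"tx":-0.6,"ty":0,"tz":0,"jaw":28},{"ax":0,"ay":-0.006,"az":0,"tx":-0.8,"ty":0,"tz":0,"jaw":28},{"ax":0,"ay":-0.008,"az":0,"tx":-1,"ty":0,"tz":0,"jaw":28},{"ax":0,"ay":-0.01,"az":0,"tx":-1.3,"ty":0,"tz":0.1,"jaw":28},{"ax":0,"ay":-0.012,"az":0,"tx":-1.6,"ty":0,"tz":0.2,"jaw":28},{"ax":0,"ay":-0.012,"az":0,"tx":-1.6,"ty":0,"tz":0.2,"jaw":28},{"ax":0,"ay":-0.012,"az":0,"tx":-1.6,"ty":0,"tz":0.2,"jaw":28},{"ax":0,"ay":-0.012,"az":0,"tx":-1.6,"ty":0,"tz":0.2,"jaw":28}]'
python3 st.py 3
```

```text
time: 23.15
ee_pos: [0.4865, -0.0553, 0.0701]
tool_rot: [-0.787, -1.699, 1.699]
wrist_force: [-3.7, 4.9, 2.2]
grip_width: 0.0279
t23.25 psi-(th-90) 1.07deg r 0.1287 z 0.0701 alpha 1.2671 (164.7 mm) w 0.0281
F tool [[6.14, -2.16, -0.29], [6.67, -1.93, 0.15], [6.19, -1.0, -0.33]] tilt [0.006  0.0033] q [-0.24  0.29 -0.38  0.91  0.   -0.94]
```

```bash
python3 - <<'E'
from cell import ctrl
import cv2,numpy as np
c=ctrl.read_camera("wrist"); cv2.imwrite("pics/w5.png",cv2.resize(c["color"][180:340,200:400],None,fx=4,fy=3.7,interpolation=cv2.INTER_CUBIC))
s=ctrl.read_camera("scene"); cv2.imwrite("pics/s5.png",cv2.resize(s["color"][160:260,200:360],None,fx=5,fy=5,interpolation=cv2.INTER_CUBIC))
E
```

```text
(no output)
```

View pics/w5.png

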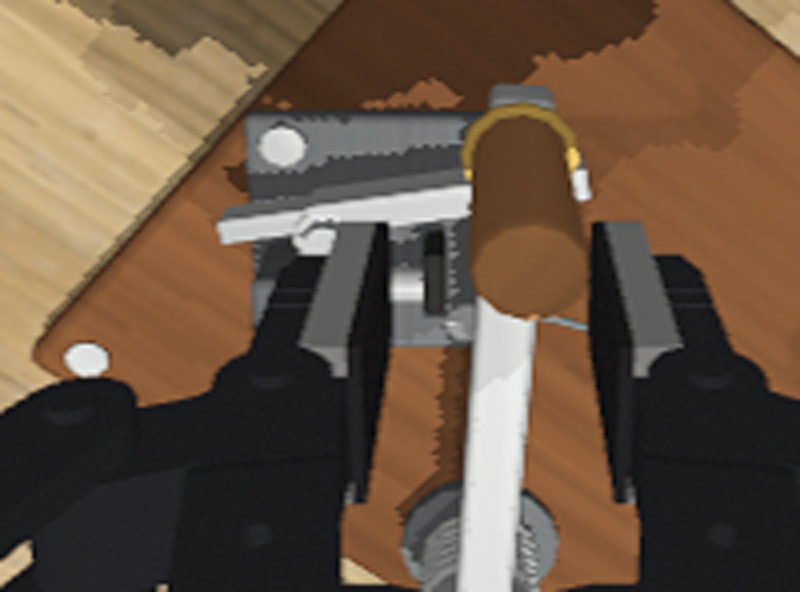

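View pics/s5.png

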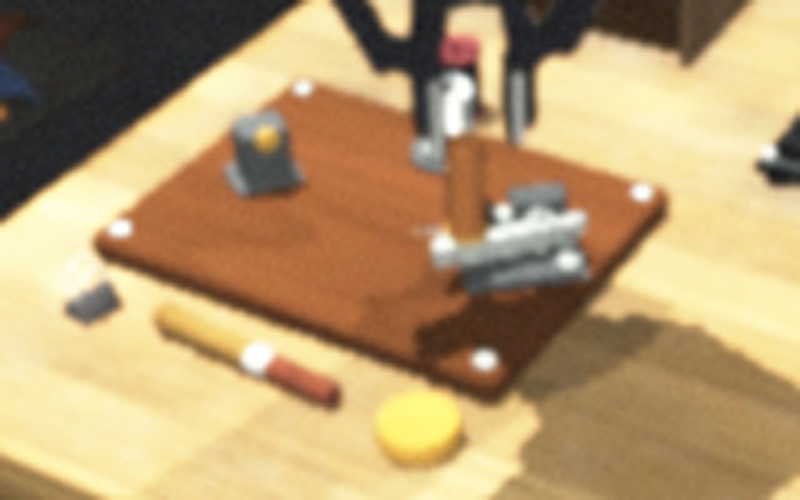

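The wrist crop shows the hook's white tip at (580,185), forward of the bar. The black buffer nose at (437,270) is still a few mm short of the bar. The buffer isn't touched yet, so I'll go on in 2 mm steps.

```bash

python3 -m pendant '[{"ax":0,"ay":-0.001,"az":0,"tx":-0.2,"ty":0,"tz":0,"jaw":28},{"ax":0,"ay":-0.003,"az":0,"tx":-0.4,"ty":0,"tz":0,"jaw":28},{"ax":0,"ay":-0.005,"az":0,"tx":-0.6,"ty":-0.1,"tz":0,"jaw":28},{"ax":0,"ay":-0.006,"az":0,"tx":-0.8,"ty":-0.2,"tz":-0.1,"jaw":28},{"ax":0,"ay":-0.008,"az":0,"tx":-1,"ty":-0.2,"tz":-0.1,"jaw":28},{"ax":0,"ay":-0.01,"az":0,"tx":-1.3,"ty":-0.2,"tz":-0.1,"jaw":28},{"ax":0,"ay":-0.012,"az":0,"tx":-1.6,"ty":-0.2,"tz":-0.1,"jaw":28},{"ax":0,"ay":-0.015,"az":0,"tx":-2,"ty":-0.2,"tz":-0.1,"jaw":28},{"ax":0,"ay":-0.015,"az":0,"tx":-2,"ty":-0.2,"tz":-0.1,"jaw":28},{"ax":0,"ay":-0.015,"az":0,"tx":-2,"ty":-0.2,"tz":-0.1,"jaw":28}]'
python3 st.py 3
```

```text
time: 24.35
ee_pos: [0.4879, -0.057, 0.0702]
tool_rot: [-0.777, -1.708, 1.71]
wrist_force: [-3.7, 2.9, 0.4]
grip_width: 0.0277
t24.45 psi-(th-90) 0.92deg r 0.1288 z 0.0702 alpha 1.2848 (167.0 mm) w 0.0280
F tool [[4.61, -0.4, 0.96], [4.93, -0.81, 1.27], [4.91, -0.1, 1.23]] tilt [0.0056 0.0036] q [-0.25  0.29 -0.38  0.91  0.   -0.96]
```

```bash

python3 -m pendant '[{"ax":0,"ay":-0.001,"az":0,"tx":-0.2,"ty":0,"tz":0,"jaw":28},{"ax":0,"ay":-0.003,"az":0,"tx":-0.4,"ty":0,"tz":0,"jaw":28},{"ax":0,"ay":-0.005,"az":0,"tx":-0.6,"ty":0,"tz":-0.1,"jaw":28},{"ax":0,"ay":-0.006,"az":0,"tx":-0.8,"ty":0,"tz":-0.2,"jaw":28},{"ax":0,"ay":-0.008,"az":0,"tx":-1,"ty":0,"tz":-0.2,"jaw":28},{"ax":0,"ay":-0.01,"az":0,"tx":-1.3,"ty":0,"tz":-0.2,"jaw":28},{"ax":0,"ay":-0.012,"az":0,"tx":-1.6,"ty":0,"tz":-0.2,"jaw":28},{"ax":0,"ay":-0.015,"az":0,"tx":-2,"ty":0,"tz":-0.2,"jaw":28},{"ax":0,"ay":-0.015,"az":0,"tx":-2,"ty":0,"tz":-0.2,"jaw":28},{"ax":0,"ay":-0.015,"az":0,"tx":-2,"ty":0,"tz":-0.2,"jaw":28}]'
python3 st.py 3
```

```text
time: 25.45
ee_pos: [0.4911, -0.0597, 0.0706]
tool_rot: [-0.769, -1.719, 1.722]
wrist_force: [-5.8, 0.4, -1.6]
grip_width: 0.0282
t25.55 psi-(th-90) -0.04deg r 0.1282 z 0.0706 alpha 1.3164 (171.1 mm) w 0.0281
F tool [[4.14, 1.6, 4.03], [5.04, 1.51, 3.37], [3.62, 0.64, 3.85]] tilt [0.0022 0.0029] q [-0.25  0.3  -0.37  0.91 -0.   -0.98]
```

```bash
python3 - <<'E'
from cell import ctrl
import cv2,numpy as np
c=ctrl.read_camera("wrist"); cv2.imwrite("pics/w6.png",cv2.resize(c["color"][180:340,200:400],None,fx=4,fy=3.7,interpolation=cv2.INTER_CUBIC))
E
python3 st.py 1
```

```text
t25.60 psi-(th-90) -0.03deg r 0.1281 z 0.0706 alpha 1.3160 (171.1 mm) w 0.0282
F tool [[3.97, 2.23, 3.93]] tilt [0.0023 0.0029] q [-0.25  0.3  -0.37  0.91 -0.   -0.98]
```

View pics/w6.png

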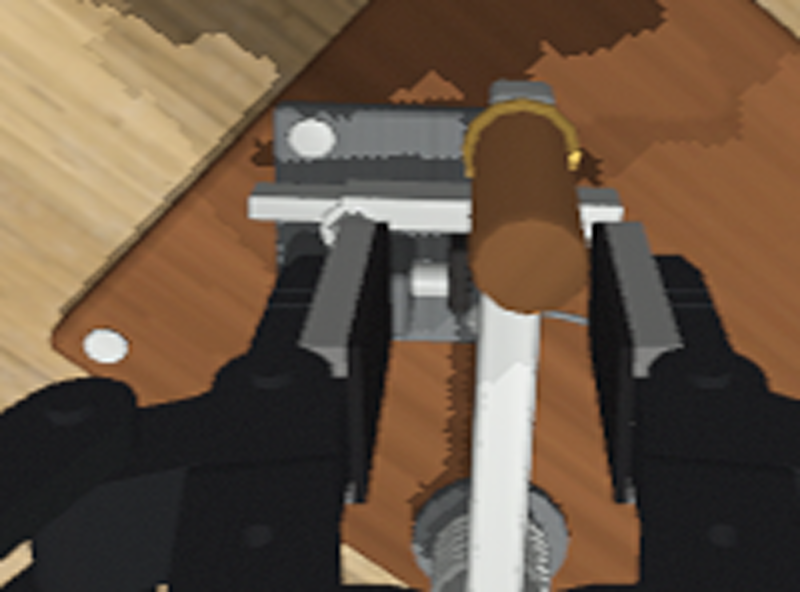

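The lever, slanted before, has now swung level behind the bar, with its tip at (615,215) forward of the bar, and the force has dipped to about 4 N. That is the real snap-in, at about 168–171 mm. The earlier dip was only the ramp. I'll take one or two more small steps to feel the buffer, relieving the radial load.

```bash

python3 -m pendant '[{"ax":0,"ay":-0.001,"az":0,"tx":-0.2,"ty":0.1,"tz":0.1,"jaw":28},{"ax":0,"ay":-0.003,"az":0,"tx":-0.4,"ty":0.1,"tz":0.2,"jaw":28},{"ax":0,"ay":-0.005,"az":0,"tx":-0.6,"ty":0.2,"tz":0.3,"jaw":28},{"ax":0,"ay":-0.006,"az":0,"tx":-0.8,"ty":0.2,"tz":0.4,"jaw":28},{"ax":0,"ay":-0.008,"az":0,"tx":-1,"ty":0.3,"tz":0.5,"jaw":28},{"ax":0,"ay":-0.01,"az":0,"tx":-1.2,"ty":0.3,"tz":0.6,"jaw":28},{"ax":0,"ay":-0.01,"az":0,"tx":-1.4,"ty":0.3,"tz":0.7,"jaw":28},{"ax":0,"ay":-0.01,"az":0,"tx":-1.6,"ty":0.3,"tz":0.8,"jaw":28},{"ax":0,"ay":-0.01,"az":0,"tx":-1.6,"ty":0.3,"tz":0.8,"jaw":28},{"ax":0,"ay":-0.01,"az":0,"tx":-1.6,"ty":0.3,"tz":0.8,"jaw":28}]'
python3 st.py 3
```

```text
time: 26.6
ee_pos: [0.4915, -0.0604, 0.0704]
tool_rot: [-0.761, -1.727, 1.727]
wrist_force: [-6.1, 4.3, 0.1]
grip_width: 0.0279
t26.70 psi-(th-90) 0.21deg r 0.1283 z 0.0704 alpha 1.3225 (171.9 mm) w 0.0281
F tool [[7.26, -0.09, 1.61], [6.98, 0.3, 1.26], [7.45, -0.77, 1.4]] tilt [0.0038 0.0013] q [-0.25  0.3  -0.37  0.91  0.   -0.99]
```

```bash

python3 -m pendant '[{"ax":0,"ay":-0.001,"az":0,"tx":-0.2,"ty":0,"tz":0,"jaw":28},{"ax":0,"ay":-0.003,"az":0,"tx":-0.4,"ty":0,"tz":0,"jaw":28},{"ax":0,"ay":-0.005,"az":0,"tx":-0.6,"ty":0,"tz":0.1,"jaw":28},{"ax":0,"ay":-0.006,"az":0,"tx":-0.8,"ty":0,"tz":0.1,"jaw":28},{"ax":0,"ay":-0.008,"az":0,"tx":-1,"ty":0,"tz":0.1,"jaw":28},{"ax":0,"ay":-0.01,"az":0,"tx":-1.2,"ty":0,"tz":0.2,"jaw":28},{"ax":0,"ay":-0.01,"az":0,"tx":-1.4,"ty":0,"tz":0.2,"jaw":28},{"ax":0,"ay":-0.01,"az":0,"tx":-1.5,"ty":0,"tz":0.2,"jaw":28},{"ax":0,"ay":-0.01,"az":0,"tx":-1.5,"ty":0,"tz":0.2,"jaw":28},{"ax":0,"ay":-0.01,"az":0,"tx":-1.5,"ty":0,"tz":0.2,"jaw":28}]'
python3 st.py 3
```

```text
time: 27.7
ee_pos: [0.4925, -0.0616, 0.0704]
tool_rot: [-0.754, -1.734, 1.733]
wrist_force: [-6.0, 3.8, 0.1]
grip_width: 0.0284
t27.80 psi-(th-90) 0.09deg r 0.1284 z 0.0704 alpha 1.3344 (173.5 mm) w 0.0281
F tool [[6.82, -0.1, 1.83], [6.54, 0.48, 1.28], [6.64, 0.9, 1.39]] tilt [0.0037 0.0011] q [-0.25  0.3  -0.37  0.91  0.   -1.  ]
```

```bash

python3 -m pendant '[{"ax":0,"ay":-0.001,"az":0,"tx":-0.2,"ty":0,"tz":0,"jaw":28},{"ax":0,"ay":-0.003,"az":0,"tx":-0.4,"ty":0,"tz":0,"jaw":28},{"ax":0,"ay":-0.005,"az":0,"tx":-0.6,"ty":0,"tz":0.1,"jaw":28},{"ax":0,"ay":-0.006,"az":0,"tx":-0.8,"ty":0,"tz":0.1,"jaw":28},{"ax":0,"ay":-0.008,"az":0,"tx":-1,"ty":0,"tz":0.1,"jaw":28},{"ax":0,"ay":-0.01,"az":0,"tx":-1.2,"ty":0,"tz":0.2,"jaw":28},{"ax":0,"ay":-0.01,"az":0,"tx":-1.4,"ty":0,"tz":0.2,"jaw":28},{"ax":0,"ay":-0.01,"az":0,"tx":-1.5,"ty":0,"tz":0.2,"jaw":28},{"ax":0,"ay":-0.01,"az":0,"tx":-1.5,"ty":0,"tz":0.2,"jaw":28},{"ax":0,"ay":-0.01,"az":0,"tx":-1.5,"ty":0,"tz":0.2,"jaw":28}]'
python3 st.py 3
```

```text
time: 28.8
ee_pos: [0.4935, -0.0628, 0.0704]
tool_rot: [-0.746, -1.741, 1.739]
wrist_force: [-5.6, 3.9, -1.3]
grip_width: 0.0281
t28.90 psi-(th-90) -0.03deg r 0.1284 z 0.0704 alpha 1.3461 (175.0 mm) w 0.0283
F tool [[6.66, 1.32, 1.42], [6.98, 0.02, 1.08], [6.96, 0.83, 0.35]] tilt [0.0036 0.0007] q [-0.26  0.3  -0.36  0.91  0.   -1.01]
```

```bash

python3 -m pendant '[{"ax":0,"ay":-0.001,"az":0,"tx":-0.2,"ty":0,"tz":0,"jaw":28},{"ax":0,"ay":-0.003,"az":0,"tx":-0.4,"ty":0,"tz":0,"jaw":28},{"ax":0,"ay":-0.005,"az":0,"tx":-0.6,"ty":0,"tz":0,"jaw":28},{"ax":0,"ay":-0.006,"az":0,"tx":-0.8,"ty":0,"tz":0,"jaw":28},{"ax":0,"ay":-0.008,"az":0,"tx":-1,"ty":0,"tz":0,"jaw":28},{"ax":0,"ay":-0.01,"az":0,"tx":-1.2,"ty":0,"tz":0.1,"jaw":28},{"ax":0,"ay":-0.01,"az":0,"tx":-1.4,"ty":0,"tz":0.1,"jaw":28},{"ax":0,"ay":-0.01,"az":0,"tx":-1.5,"ty":0,"tz":0.1,"jaw":28},{"ax":0,"ay":-0.01,"az":0,"tx":-1.5,"ty":0,"tz":0.1,"jaw":28},{"ax":0,"ay":-0.01,"az":0,"tx":-1.5,"ty":0,"tz":0.1,"jaw":28}]'
python3 st.py 3
python3 - <<'E'
from cell import ctrl
import cv2,numpy as np
c=ctrl.read_camera("wrist"); cv2.imwrite("pics/w7.png",cv2.resize(c["color"][180:340,200:400],None,fx=4,fy=3.7,interpolation=cv2.INTER_CUBIC))
E
```

```text
time: 29.9
ee_pos: [0.4945, -0.0639, 0.0704]
tool_rot: [-0.739, -1.748, 1.746]
wrist_force: [-5.2, 3.8, 0.3]
grip_width: 0.028
t30.00 psi-(th-90) -0.12deg r 0.1285 z 0.0704 alpha 1.3591 (176.7 mm) w 0.0279
F tool [[6.38, -0.27, 1.09], [6.81, 0.47, 0.8], [6.13, 0.71, 0.53]] tilt [0.0037 0.0005] q [-0.26  0.3  -0.36  0.91  0.   -1.02]
```

View pics/w7.png

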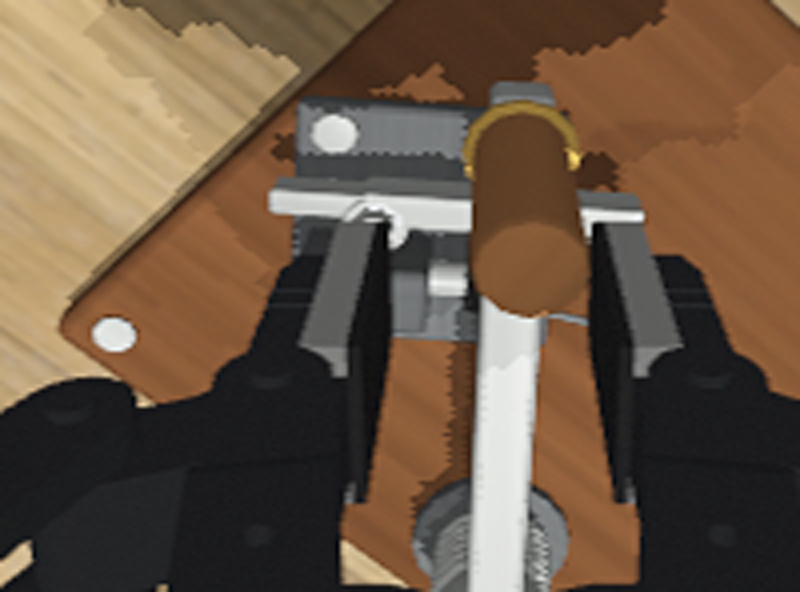

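```bash

python3 -m pendant '[{"ax":0,"ay":-0.001,"az":0,"tx":-0.2,"ty":0,"tz":0,"jaw":28},{"ax":0,"ay":-0.003,"az":0,"tx":-0.4,"ty":0,"tz":0,"jaw":28},{"ax":0,"ay":-0.005,"az":0,"tx":-0.6,"ty":0,"tz":0,"jaw":28},{"ax":0,"ay":-0.006,"az":0,"tx":-0.8,"ty":0,"tz":0,"jaw":28},{"ax":0,"ay":-0.008,"az":0,"tx":-1,"ty":0,"tz":0,"jaw":28},{"ax":0,"ay":-0.01,"az":0,"tx":-1.2,"ty":0,"tz":0,"jaw":28},{"ax":0,"ay":-0.01,"az":0,"tx":-1.4,"ty":0,"tz":0,"jaw":28},{"ax":0,"ay":-0.01,"az":0,"tx":-1.5,"ty":0,"tz":0,"jaw":28},{"ax":0,"ay":-0.01,"az":0,"tx":-1.5,"ty":0,"tz":0,"jaw":28},{"ax":0,"ay":-0.01,"az":0,"tx":-1.5,"ty":0,"tz":0,"jaw":28}]'
python3 st.py 3
```

```text
time: 31.05
ee_pos: [0.4951, -0.0644, 0.0703]
tool_rot: [-0.73, -1.755, 1.752]
wrist_force: [-6.5, 5.4, -0.7]
grip_width: 0.028
t31.15 psi-(th-90) 0.12deg r 0.1285 z 0.0703 alpha 1.3638 (177.3 mm) w 0.0283
F tool [[8.37, 0.71, 0.88], [7.88, -0.74, -0.53], [7.43, -1.27, 0.49]] tilt [0.005  0.0004] q [-0.26  0.31 -0.36  0.91  0.   -1.04]
```

The buffer is felt: a 1.5 mm command gave only 0.6 mm of motion and the force rose to 7.9 N, at about 177 mm. Now I'll ease forward slowly.

```bash

python3 -m pendant '[{"ax":0,"ay":0.003,"az":0,"tx":0.4,"ty":0,"tz":0,"jaw":28},{"ax":0,"ay":0.006,"az":0,"tx":0.8,"ty":0,"tz":0,"jaw":28},{"ax":0,"ay":0.009,"az":0,"tx":1.2,"ty":0,"tz":0,"jaw":28},{"ax":0,"ay":0.012,"az":0,"tx":1.6,"ty":0,"tz":0,"jaw":28},{"ax":0,"ay":0.015,"az":0,"tx":2,"ty":0,"tz":0,"jaw":28},{"ax":0,"ay":0.018,"az":0,"tx":2.4,"ty":0,"tz":0,"jaw":28},{"ax":0,"ay":0.021,"az":0,"tx":2.8,"ty":0,"tz":0,"jaw":28},{"ax":0,"ay":0.024,"az":0,"tx":3.2,"ty":0,"tz":0,"jaw":28},{"ax":0,"ay":0.027,"az":0,"tx":3.6,"ty":0,"tz":0,"jaw":28},{"ax":0,"ay":0.03,"az":0,"tx":4,"ty":0,"tz":0,"jaw":28}]'
python3 st.py 3
```

```text
time: 32.15
ee_pos: [0.4928, -0.0621, 0.0704]
tool_rot: [-0.754, -1.735, 1.733]
wrist_force: [-3.8, 3.0, -0.8]
grip_width: 0.0282
t32.25 psi-(th-90) -0.14deg r 0.1285 z 0.0704 alpha 1.3381 (174.0 mm) w 0.0282
F tool [[4.79, 0.86, 0.77], [6.32, 0.25, 0.64], [6.69, -0.19, 0.37]] tilt [0.0037 0.0005] q [-0.25  0.3  -0.37  0.91  0.   -1.  ]
```

```bash

python3 -m pendant '[{"ax":0,"ay":0.002,"az":0,"tx":0.2,"ty":0,"tz":0,"jaw":28},{"ax":0,"ay":0.003,"az":0,"tx":0.4,"ty":0,"tz":0,"jaw":28},{"ax":0,"ay":0.005,"az":0,"tx":0.6,"ty":0,"tz":0,"jaw":28},{"ax":0,"ay":0.006,"az":0,"tx":0.8,"ty":0,"tz":0,"jaw":28},{"ax":0,"ay":0.008,"az":0,"tx":1,"ty":0,"tz":0,"jaw":28},{"ax":0,"ay":0.009,"az":0,"tx":1.2,"ty":0,"tz":0,"jaw":28},{"ax":0,"ay":0.011,"az":0,"tx":1.4,"ty":0,"tz":0,"jaw":28},{"ax":0,"ay":0.012,"az":0,"tx":1.6,"ty":0,"tz":0,"jaw":28},{"ax":0,"ay":0.014,"az":0,"tx":1.8,"ty":0,"tz":0,"jaw":28},{"ax":0,"ay":0.015,"az":0,"tx":2,"ty":0,"tz":0,"jaw":28}]'
python3 st.py 3
```

```text
time: 33.25
ee_pos: [0.4915, -0.0606, 0.0704]
tool_rot: [-0.765, -1.725, 1.723]
wrist_force: [-4.1, 4.1, -0.3]
grip_width: 0.0282
t33.35 psi-(th-90) -0.12deg r 0.1285 z 0.0704 alpha 1.3236 (172.1 mm) w 0.0281
F tool [[5.78, 0.28, 0.32], [6.44, 1.29, -0.52], [6.74, 0.31, 0.97]] tilt [0.0036 0.0005] q [-0.25  0.3  -0.37  0.91  0.   -0.98]
```

```bash

python3 -m pendant '[{"ax":0,"ay":0.002,"az":0,"tx":0.2,"ty":0,"tz":0,"jaw":28},{"ax":0,"ay":0.003,"az":0,"tx":0.4,"ty":0,"tz":0,"jaw":28},{"ax":0,"ay":0.005,"az":0,"tx":0.6,"ty":0,"tz":0,"jaw":28},{"ax":0,"ay":0.006,"az":0,"tx":0.8,"ty":0,"tz":0,"jaw":28},{"ax":0,"ay":0.008,"az":0,"tx":1,"ty":0,"tz":0,"jaw":28},{"ax":0,"ay":0.009,"az":0,"tx":1.2,"ty":0,"tz":0,"jaw":28},{"ax":0,"ay":0.011,"az":0,"tx":1.4,"ty":0,"tz":0,"jaw":28},{"ax":0,"ay":0.012,"az":0,"tx":1.6,"ty":0,"tz":0,"jaw":28},{"ax":0,"ay":0.014,"az":0,"tx":1.8,"ty":0,"tz":0,"jaw":28},{"ax":0,"ay":0.015,"az":0,"tx":2,"ty":0,"tz":0,"jaw":28}]'
python3 st.py 3
```

```text
time: 34.35
ee_pos: [0.491, -0.0601, 0.0707]
tool_rot: [-0.778, -1.714, 1.714]
wrist_force: [-4.2, 1.8, -1.3]
grip_width: 0.0278
t34.45 psi-(th-90) -0.69deg r 0.1284 z 0.0707 alpha 1.3185 (171.4 mm) w 0.0280
F tool [[4.14, 1.32, 1.96], [5.32, 1.69, 1.72], [4.33, 2.19, 1.49]] tilt [0.0012 0.0008] q [-0.25  0.3  -0.37  0.9   0.   -0.97]
```

The force is fading (6.4 to 4.6 N) and the handle has all but stopped at about 171 mm, so the hook is taking the load.

```bash

python3 -m pendant '[{"ax":0,"ay":0.002,"az":0,"tx":0.2,"ty":0,"tz":0,"jaw":28},{"ax":0,"ay":0.003,"az":0,"tx":0.4,"ty":0,"tz":0,"jaw":28},{"ax":0,"ay":0.005,"az":0,"tx":0.6,"ty":0,"tz":0,"jaw":28},{"ax":0,"ay":0.006,"az":0,"tx":0.8,"ty":0,"tz":0,"jaw":28},{"ax":0,"ay":0.008,"az":0,"tx":1,"ty":0,"tz":0,"jaw":28},{"ax":0,"ay":0.009,"az":0,"tx":1.2,"ty":0,"tz":0,"jaw":28},{"ax":0,"ay":0.011,"az":0,"tx":1.4,"ty":0,"tz":0,"jaw":28},{"ax":0,"ay":0.012,"az":0,"tx":1.6,"ty":0,"tz":0,"jaw":28},{"ax":0,"ay":0.014,"az":0,"tx":1.8,"ty":0,"tz":0,"jaw":28},{"ax":0,"ay":0.015,"az":0,"tx":2,"ty":0,"tz":0,"jaw":28}]'
python3 st.py 3
```

```text
time: 35.45
ee_pos: [0.4912, -0.0591, 0.0715]
tool_rot: [-0.793, -1.705, 1.705]
wrist_force: [0.3, -0.2, 0.4]
grip_width: 0.0281
t35.55 psi-(th-90) -1.13deg r 0.1278 z 0.0714 alpha 1.3117 (170.5 mm) w 0.0279
F tool [[-0.33, -0.43, -0.09], [-0.48, 0.39, 0.16], [-0.26, -0.61, -0.2]] tilt [-0.0008 -0.0005] q [-0.25  0.29 -0.37  0.9  -0.   -0.95]
```

The force is zero, so the hook holds the striker. I'll back the pad off 3 mm, open the jaws and look.

```bash

python3 -m pendant '[{"ax":0,"ay":0,"az":0,"tx":0.4,"ty":0,"tz":0,"jaw":28},{"ax":0,"ay":0,"az":0,"tx":0.8,"ty":0,"tz":0,"jaw":28},{"ax":0,"ay":0,"az":0,"tx":1.2,"ty":0,"tz":0,"jaw":28},{"ax":0,"ay":0,"az":0,"tx":1.6,"ty":0,"tz":0,"jaw":28},{"ax":0,"ay":0,"az":0,"tx":2,"ty":0,"tz":0,"jaw":28},{"ax":0,"ay":0,"az":0,"tx":2.5,"ty":0,"tz":0,"jaw":30},{"ax":0,"ay":0,"az":0,"tx":3,"ty":0,"tz":0,"jaw":34},{"ax":0,"ay":0,"az":0,"tx":3,"ty":0,"tz":0,"jaw":40},{"ax":0,"ay":0,"az":0,"tx":3,"ty":0,"tz":0,"jaw":50},{"ax":0,"ay":0,"az":0,"tx":3,"ty":0,"tz":0,"jaw":50}]'
python3 st.py 2
python3 - <<'E'
from cell import ctrl
import cv2,numpy as np
c=ctrl.read_camera("wrist"); cv2.imwrite("pics/w8.png",c["color"])
E
```

```text
time: 36.55
ee_pos: [0.4886, -0.0565, 0.0712]
tool_rot: [-0.791, -1.705, 1.705]
wrist_force: [0.0, -0.9, -0.0]
grip_width: 0.0503
t36.60 psi-(th-90) 0.37deg r 0.1280 z 0.0711 alpha 1.1991 (155.9 mm) w 0.0502
F tool [[-0.73, 0.03, 0.56], [-0.1, -0.49, -0.29]] tilt [-0.0001 -0.0001] q [-0.24  0.29 -0.38  0.9  -0.   -0.95]
```

View pics/w8.png

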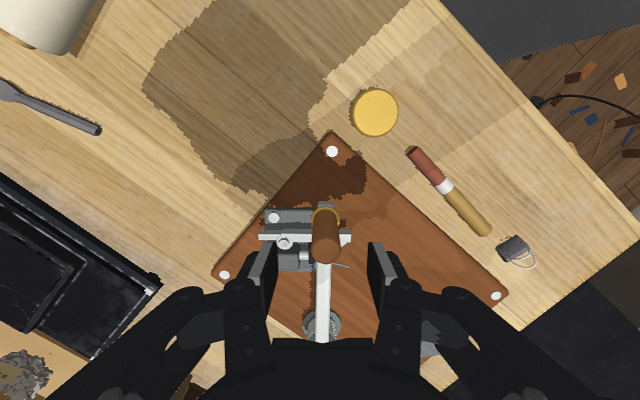

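The handle at (327,245) stands clear of both pads, the bar is held at the catch, and the hook tip at (347,238) is in front of it. Now I'll raise straight up.

```bash

python3 -m pendant '[{"ax":0,"ay":0,"az":0,"tx":0,"ty":-10,"tz":0,"jaw":50},{"ax":0,"ay":0,"az":0,"tx":0,"ty":-20,"tz":0,"jaw":50},{"ax":0,"ay":0,"az":0,"tx":0,"ty":-35,"tz":0,"jaw":50},{"ax":0,"ay":0,"az":0,"tx":0,"ty":-50,"tz":0,"jaw":50},{"ax":0,"ay":0,"az":0,"tx":0,"ty":-65,"tz":0,"jaw":50},{"ax":0,"ay":0,"az":0,"tx":0,"ty":-80,"tz":0,"jaw":50},{"ax":0,"ay":0,"az":0,"tx":0,"ty":-95,"tz":0,"jaw":50},{"ax":0,"ay":0,"az":0,"tx":0,"ty":-110,"tz":0,"jaw":50},{"ax":0,"ay":0,"az":0,"tx":0,"ty":-120,"tz":0,"jaw":50},{"ax":0,"ay":0,"az":0,"tx":0,"ty":-120,"tz":0,"jaw":50}]'
python3 - <<'E'
from cell import ctrl
from h import *
c=ctrl.read_camera("wrist"); cv2.imwrite("pics/w9.png",c["color"]); np.savez("w9.npz",**c)
P=cloud(c); m=(P[...,2]>.100)&(P[...,2]<.112)&(np.hypot(P[...,0]-.5868,P[...,1]-.0255)<.16)&(np.hypot(P[...,0]-.5868,P[...,1]-.0255)>.1)
v,u=np.nonzero(m); h=ray(c,np.median(u),np.median(v),.108); d=h[:2]-[.5868,.0255]
print(len(u),np.median(u),np.median(v),h,np.hypot(*d),np.arctan2(d[1],d[0])%(2*np.pi)-np.radians(144))
E
```

```text
time: 37.65
ee_pos: [0.4899, -0.0568, 0.1932]
tool_rot: [-0.795, -1.707, 1.705]
wrist_force: [0.3, 0.7, -0.5]
grip_width: 0.0501
261 326.0 191.0 [ 0.48499524 -0.05666155  0.108     ] 0.13082327929501353 1.3073436091207142
```

View pics/w9.png

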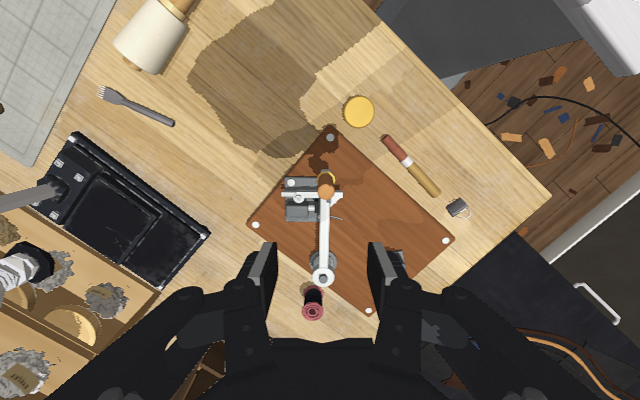

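The striker stands cocked. The handle top is at (326,191), the measured angle is about 1.31 rad at radius 131 mm, and the hook is in front of the bar. The bystanders look undisturbed and the arm is clear with zero force, so I'm handing in.

```bash
python3 - <<'E'
from cell import ctrl
print(ctrl.close_job()); 
E
```

```text
the job is handed in; nothing more can be done
None
```

The knocker is cocked and the job is handed in at about 38 s of the 61 s allowed; no verdict was reported.

**What I did:** I caged the handle loosely between the jaws (28 mm apart, not gripped) and drew it round the hinge with one pad. The force peaked at about 8.5 N on the hook ramp, and the hook snapped in at about 168–171 mm of handle travel. I felt the buffer at about 177 mm with only about 8 N in total at the handle. I then eased forward at 4 mm/s or less until the pull faded from 6.5 N to 0 N at about 171 mm. After that I backed the pad off, opened the jaws and raised the arm.

**Last checks:**
- **Striker:** the handle stands free at about 1.31 rad (needs over 1.02), at a radius of 131 mm against the nominal 130 mm. The hook is visibly in front of the bar.
- **Robot:** the fingertips are about 85 mm above the handle top and the wrist force is about zero.
- **Bystanders:** those in view looked undisturbed, by eye only; I did not measure them. The leather scrap was out of view in the last picture.

**What disagreed:**
- **First dip:** a dip at about 156 mm looked like the hook but was only its ramp; the picture and the missing buffer showed that.
- **Buffer position:** it came about 6 mm past the hook, not the nominal 5 mm.
- **Arm jump:** during the snap-in step the arm went about 4 mm for 2 mm commanded, in the drawing direction and so not a forward jump of the striker.

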